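# Close up the loaded sample mill

## Task

The grinding jar in the small bench mill is loaded; close the mill up ready to run. Set the steel lid with the blue knob flat on the jar, bring the red clamp handle over and down until it snaps over centre and locks on the lid, then slide the clear guard shut over it until its catch clicks and holds. Feel for the click and stop there, do not ram the guard against its stops, and leave the other things on the bench where they stand.

Things in the scene. Friction and masses are not known exactly. Their poses are not given: they have to be found in the camera images.
- mill: grey-green bench mill, fixed. Origin: on the bench under the jar's axis; x to its rear, y to its left, z up (about the world's axes, turned in yaw). In mm: housing x -150 to 295, y -80 to 245, deck 70 high; motor cover from x 98, 170 high; clear front window at x -75, 170 high; catch post at x -120, y 82, 196 high; the raised clamp reaches 285 high: carry things over it.
- jar_rim (a point): centre of the open mouth of the steel grinding jar, 105 mm above the bench on the mill's z axis. The jar is fixed in the mill; 60 mm outside, bore 46 mm, 29 mm deep.
- lid: loose lid of the jar, 0.14 to 0.26 kg, upright on the bench. Origin: centre of its underside, z up. From below: steel spigot 43 mm across, 8 mm high, bevelled (enters the jar's bore with 1.5 mm play all round); steel flange 62 mm across, 8 to 15 mm up, which rests on the jar's rim; round blue knob to hold it by, 28 mm across, 15 to 37 mm up.
- lid_seat (a point): centre of the underside of the lid's flange, 8 mm above the lid's origin; it meets jar_rim when the lid is on.
- clamp (a joint): toggle clamp, angle of handle to link: 2.207 open (start; friction keeps it), 0.44 dead centre, 0 locked. Free-moving until its pad meets the lid's knob, then needs 10 to 15 N on the handle to go over centre, snaps to 0 and stays. Open, its arm stands up at y 70 to 105 mm of the mill; it comes down on the lid along with the handle.
- clamp_grip (a point): middle of the handle's red sleeve, 18 mm thick, 56 mm long. It moves in the plane x = 0 of the mill, outward then down, through (y, z) mm: open (136, 255), (154, 250), (166, 241), (173, 229), (176, 213), (179, 183) dead centre, (180, 160) locked. The handle leans up 74 degrees when open, lies level to +y when locked. Pinched across x it can turn between the fingers.
- guard (a joint): clear hood, open front and rear, on rails along the mill's x: metres from the front end, grows to the rear; 0.185 to 0.205 at the start, about 2 N to move. Its catch block sits in a slot, set by hand: the guard is shut, against firm rubber stops, anywhere from 0 to 0.020; only feel tells where. More than 40 N on the stops spoils it. It cannot pass the raised clamp.
- guard_bar (a point): middle of the guard's black handle bar, 100 mm long along the mill's y, 12 mm thick, on two end posts; 217 mm above the bench, 35 mm above the guard's roof. In the mill's frame at y 82 mm, x = -55 mm plus the value of joint guard.
- catch (a joint): roller of the guard's catch, metres pushed in against its spring: 0 free (not caught), 0.003 while the guard's pin rides over it, 0.0012 when caught. It resists the guard with 6 to 10 N from 11 to 5 mm before the stops, then gives with a click and draws the guard onto the stops; short of that it does not hold.
- beaker: small glass beaker, 68 mm across and 85 mm high, a bystander; origin at the centre of its underside.
- sample_jar: amber sample jar with a black cap, 60 mm across and 85 mm high, a bystander; origin at the centre of its underside.
- moss_tray: clear tray, 160 x 110 x 45 mm, with moss and small mushrooms up to 62 mm high, a bystander; origin at the centre of its underside, x along its long side.
Things that resemble listed ones, but are neither listed nor needed, are in the scene too. Of the things that look like the lid, take the one that is nearest to the robot's base at the start.

How it is judged:
By the outcome, as a careful person would: the job done as asked, in the order asked, and still so for the second after the job is handed in, with the robot touching nothing.
It also fails if it takes over 72 s, if anything falls off the work surface, if the arm or the gripper's body presses on something with over 40 N, if the wrist force passes 120 N, or if a joint passes its speed limit or range.

## Robot

A 6-joint arm with a two-finger parallel gripper is mounted at the origin on the work surface. World frame = base frame: x ahead of the robot, y to its left, z up, the work surface at z = 0. Lengths are in m, angles in rad, forces in N, time in s.
With the tool pointing down it reaches from about 0.35 to 0.975 m from the base axis. Payload 4.9 kg.
Tool frame: the origin (TCP) lies on the centre line of the jaws, within the pads' length; the fingertips stand manip.tcp_to_tips ahead of it and the grasp point (between the pads) is the TCP (manip.tcp_to_tips is the distance from the TCP to the fingertips, in m); y points along the fingers, z is the direction in which the jaws open and shut, and the axes are right-handed (so a half turn about y gives the same grasp; the last joint's range is limited). The gripper opens to 85 mm and grips with 20 to 120 N. Pads are 22 mm wide; open, the fingers measure 114 mm over their backs; the gripper's body (76 mm by 85 mm) begins 54 mm behind the grasp point. The pads swing forward as they close: fully open they stand 13 mm farther back than shut.
Start: joints at [-1.431, 0.053, 1.613, -0, 1.476, -0.119], TCP at [0.16, -0.604, 0.25] pointing down, gripper open.
Joint ranges: [-3.01, 3.01], [-1.01, 2.22], [0.06, 2.58], [-1.02, 4.17], [0.09, 2.62], [-3.14, 3.14]. Speed limits (rad/s): [2.57, 2.57, 3.14, 3.14, 3.14, 3.14].

## Interface

Orientations are given as a unit quaternion [w, x, y, z].
In Python, from plant import manip gives the robot as it stands.
- The arm moves only by the tool apply_moves, never from a script. Its argument "moves" is a list of rows, each a list of 7 numbers: the gripper's target within -1 to 1 (shut at 1, half-way at 0, fully open at -1), then the shift along the tool's x, y, z in mm, then the turn, a rotation vector about the tool's x, y, z in degrees. A call has 1 to 20 rows; each row shifts and turns the commanded pose from where the row before left it, along the tool's axes as they then stand; what a row does not reach is not made up. A row lasts 1/10 s, in which the tool goes at most 50 mm and 8.59 degrees, less where a joint would pass 70% of its speed; a pose out of reach is approached as far as the arm can. A call with a gripper value outside its range is refused whole. The fingers move at their own pace and stop on an object; the grip force is fixed at half the most. Time passes only in rows, so rows that do not move let the fingers close. It gives the time, the measured TCP pose, the force and the opening at its end, in the units of the state.
- manip.state(): the state, without advancing time (a new reading comes with each control period).
- manip.grab_frame(name): name is "scene" or "top" or "wrist"; returns the picture (420x560x3 uint8, blue, green, red); there is no depth.
- manip.calibration(name): a dict with "mtx" (3x3 intrinsics, pixels), "T" (4x4, takes a point from camera to world coordinates); the wrist camera has in their place "T_tool_cam" (4x4, takes a point from camera to tool coordinates, whose origin is the TCP and whose axes are the tool frame's). Camera axes: x right, y down, z forward; pixel columns grow to the right and rows downward; lengths in m; the calibration is good to about 2 mm. A picture is of the moment at which its call begins: read the wrist's pose just before it. calibration takes no time and is no camera call.
- manip.job_done(): hands the job in, once; it reports no verdict.
The state is a dict: "time": time; "joint_pos": joint angles; "joint_vel": joint speeds; "joint_efforts": joint torques, N m; "tool_pos": TCP position; "tool_rot": TCP orientation; "contact_force": force on the tool from outside, world axes, zero at the start; "ft_torque": the same for the moment, N m; "gripper_width": opening from 0.0 (shut) to 1.0 (fully open).
Only numpy, scipy, OpenCV 4.12 (cv2) and the standard library are available. Lean on these libraries where they do the work, as an engineer would, in place of code of your own. Each camera call takes 0.05 s, during which the arm holds its last target. There are 200 camera calls.

## Working session

There is one attempt and no reset: what is moved stays moved. The work goes in short steps, Python scripts to look and compute and a tool call to move; the robot and the scene stay as the last step left them, time stands still between calls to the robot, and variables do not carry over. Pictures are saved under pics/ and viewed, about 8 in all and at most 12, crops included, and the job is handed in when it is done.

Besides the shell and the picture viewer there is one more tool, called after "Request:" by a JSON object that holds its "op" and its "data". apply_moves: Moves the arm, as the interface text tells. Its arguments: {"type":"object","properties":{"moves":{"type":"array","items":{"type":"array","items":{"type":"number"}}}},"required":["moves"]}

```bash
ls; mkdir -p pics
python3 - <<'E'
from plant import manip
import cv2,numpy as np
s=manip.state();print(s, manip.tcp_to_tips)
for n in("scene","top"):
    im=manip.grab_frame(n);cv2.imwrite(f"pics/{n}0.png",im)
    c=manip.calibration(n);print(n,c["mtx"].round(1).tolist(),c["T"].round(4).tolist())
print(manip.calibration("wrist"))
a=cv2.imread("pics/scene0.png");b=cv2.imread("pics/top0.png")
E
```

```text
pics
{'time': 0.0, 'joint_pos': array([-1.43096388e+00,  5.33799192e-02,  1.61428558e+00, -9.42980373e-06,
        1.47599826e+00, -1.18983000e-01]), 'joint_vel': array([ 0.00208252, -0.00028031,  0.00150168,  0.00127925, -0.00109981,
        0.00020902]), 'joint_efforts': array([-5.10326718e-04, -3.93686235e+01, -3.70174706e+01, -1.32787613e-04,
        7.07163315e-03, -8.78180089e-06]), 'tool_pos': array([ 0.1598866 , -0.60360268,  0.24905371]), 'tool_rot': array([ 0.09123921, -0.09126111,  0.70192606, -0.70046172]), 'contact_force': array([ 0.94594213,  0.21929682, -0.32684578]), 'ft_torque': array([ 0.0023765 , -0.02569478, -0.01985261]), 'gripper_width': 1.0019163908922915} 0.019
scene [[413.1, 0.0, 286.3], [0.0, 413.1, 210.1], [0.0, 0.0, 1.0]] [[-0.7743, 0.4516, -0.4433, 0.9864], [0.6328, 0.5417, -0.5533, 0.5172], [-0.0098, -0.7089, -0.7052, 0.8552], [0.0, 0.0, 0.0, 1.0]]
top [[445.2, 0.0, 284.9], [0.0, 445.2, 208.9], [0.0, 0.0, 1.0]] [[0.0195, -0.9915, 0.1285, 0.3791], [-0.9998, -0.0181, 0.0118, -0.0381], [-0.0093, -0.1287, -0.9916, 1.3083], [0.0, 0.0, 0.0, 1.0]]
{'mtx': array([[305.98005088,   0.        , 281.20326194],
       [  0.        , 305.98005088, 211.95381375],
       [  0.        ,   0.        ,   1.        ]]), 'T_tool_cam': array([[ 5.50896900e-04,  9.52424505e-01,  3.04774111e-01,
        -7.75962222e-02],
       [ 3.79625105e-06, -3.04774159e-01,  9.52424649e-01,
        -1.22911074e-01],
       [ 9.99999848e-01, -5.23530788e-04, -1.71514782e-04,
        -9.94911703e-04],
       [ 0.00000000e+00,  0.00000000e+00,  0.00000000e+00,
         1.00000000e+00]])}
```

View pics/scene0.png

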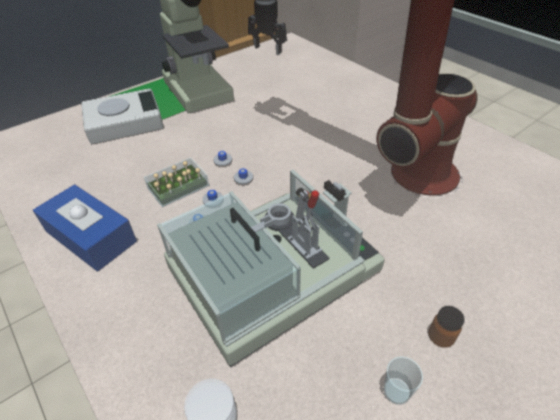

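View pics/top0.png

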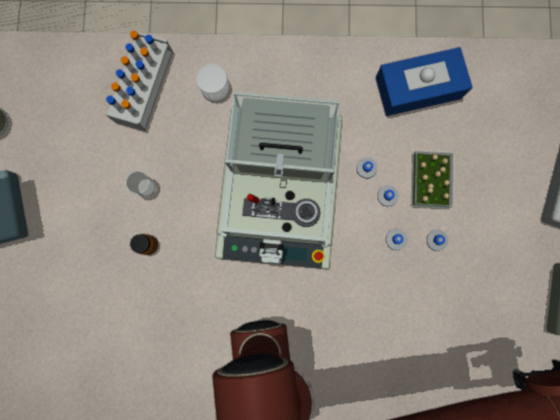

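The scene view shows the mill with the clamp raised at about (312,200) and the guard to the rear. In the top view the lid look-alikes are at (367,167), (388,195), (397,239) and (437,240), the jar mouth is at (306,211), the bar at (281,148) and the red sleeve at (252,198). Next I localise these.

```bash
cat > h.py <<'E'
import cv2,numpy as np
from plant import manip
from scipy.spatial.transform import Rotation as R
def Tcam(name,s=None):
    c=manip.calibration(name)
    if name!="wrist": return c["mtx"],c["T"]
    s=s or manip.state(); q=s["tool_rot"]; T=np.eye(4)
    T[:3,:3]=R.from_quat(np.r_[q[1:],q[0]]).as_matrix(); T[:3,3]=s["tool_pos"]
    return c["mtx"],T@c["T_tool_cam"]
def onplane(KT,uv,z):
    K,T=KT; d=T[:3,:3]@np.linalg.solve(K,[uv[0],uv[1],1.]); o=T[:3,3]
    return o+d*(z-o[2])/d[2]
def proj(KT,p):
    K,T=KT; q=K@(np.linalg.inv(T)@np.r_[p,1])[:3]; return q[:2]/q[2]
def tri(A,ua,B,ub):
    M=[];r=[]
    for (K,T),u in((A,ua),(B,ub)):
        d=T[:3,:3]@np.linalg.solve(K,[u[0],u[1],1.]);d/=np.linalg.norm(d);P=np.eye(3)-np.outer(d,d);M.append(P);r.append(P@T[:3,3])
    x,res,*_=np.linalg.lstsq(np.vstack(M),np.hstack(r),rcond=None);return x,np.sqrt(res)
def blobs(im,lo,hi,amin=10):
    m=cv2.inRange(cv2.cvtColor(im,cv2.COLOR_BGR2HSV),lo,hi)
    n,l,st,c=cv2.connectedComponentsWithStats(m)
    return [(c[i].round(1),st[i].tolist()) for i in range(1,n) if st[i][4]>=amin]
def fr(name,tag):
    s=manip.state();im=manip.grab_frame(name);cv2.imwrite(f"pics/{tag}.png",im);return im,Tcam(name,s)
E
python3 - <<'E'
from h import *
t=cv2.imread("pics/top0.png");s=cv2.imread("pics/scene0.png");KT=Tcam("top");KS=Tcam("scene")
print("TOP blue")
for c,st in blobs(t,(105,120,60),(130,255,255)): 
    p=onplane(KT,c,.03);print(c,st[2:],p.round(4),np.hypot(*p[:2]).round(3))
print("TOP red")
for n,im in(("t",t),("s",s)):
  m=cv2.inRange(cv2.cvtColor(im,cv2.COLOR_BGR2HSV),(0,170,90),(6,255,255))
  for c,st in blobs(im,(0,170,90),(6,255,255),8):print(n,c,st)
print("SC blue")
for c,st in blobs(s,(105,120,60),(130,255,255)): print(c,st[2:],onplane(KS,c,.03).round(4))
print("dark bar")
for c,st in blobs(t[140:160,255:305],(0,0,0),(180,255,40)): print(c+[255,140],st,onplane(KT,c+[255,140],.217))
print("jar",onplane(KT,(306,211),.105))
a=cv2.resize(t[90:275,205:450],None,fx=3.2,fy=3.2,interpolation=cv2.INTER_CUBIC);cv2.imwrite("pics/c1.png",a)
E
```

```text
TOP blue
[148.6  38.6] [8, 9, 52] [1.0619 0.4039 0.03  ] 1.136
[129.2  47.2] [8, 8, 46] [1.0332 0.4615 0.03  ] 1.132
[425.3  77.5] [91, 59, 2631] [ 0.9502 -0.4364  0.03  ] 1.046
[139.3  64.1] [8, 9, 55] [0.9795 0.4273 0.03  ] 1.069
[119.9  73.4] [9, 8, 53] [0.949  0.4843 0.03  ] 1.065
[130.   90.5] [9, 9, 56] [0.8955 0.4502 0.03  ] 1.002
[110.3  99.5] [8, 8, 51] [0.8664 0.5077 0.03  ] 1.004
[367.5 166. ] [10, 10, 56] [ 0.6758 -0.2621  0.03  ] 0.725
[388.8 194.6] [10, 10, 61] [ 0.5922 -0.3234  0.03  ] 0.675
[397.4 238.7] [10, 10, 64] [ 0.4647 -0.3466  0.03  ] 0.58
[438.8 239.3] [11, 10, 70] [ 0.4652 -0.4648  0.03  ] 0.658
TOP red
t [250.1 197.3] [247, 195, 7, 6, 29]
t [318.1 255.7] [315, 253, 7, 7, 39]
SC blue
[221.7 155.8] [7, 7, 26] [ 0.4707 -0.4605  0.03  ]
[242.4 173.2] [8, 7, 32] [ 0.4697 -0.344   0.03  ]
[ 80.5 218.7] [93, 65, 2248] [ 0.9308 -0.4719  0.03  ]
[211.5 195.1] [8, 8, 44] [ 0.5974 -0.3199  0.03  ]
dark bar
[280.2 146.6] [5, 3, 42, 10, 138] [ 0.67851541 -0.01015862  0.217     ]
jar [ 0.53039648 -0.0812939   0.105     ]
```

View pics/c1.png

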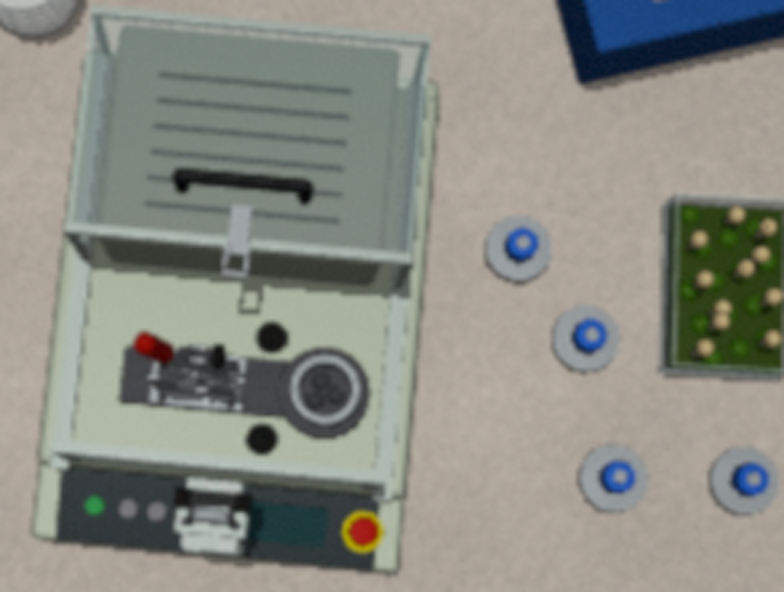

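Run:
```python
from h import *
s=manip.state();print(Tcam("wrist")[1].round(3));q=s["tool_rot"];print(R.from_quat(np.r_[q[1:],q[0]]).as_matrix().round(3))
KT=Tcam("top");f=lambda x,y:(205+x/3.2,90+y/3.2)
a=onplane(KT,f(37,537),.07);b=onplane(KT,f(398,570),.07);d=a-b;print("front",a,b,np.degrees(np.arctan2(-d[0],d[1])),np.linalg.norm(d))
a=onplane(KT,f(180,181),.217);b=onplane(KT,f(307,189),.217);d=a-b;print("bar",(a+b)/2,np.degrees(np.arctan2(-d[0],d[1])),np.linalg.norm(d))
a=onplane(KT,f(437,82),.07);b=onplane(KT,f(398,570),.07);d=a-b;print("side",np.degrees(np.arctan2(d[1],d[0])),np.linalg.norm(d))
print("jar",onplane(KT,f(325,388),.105))
c=onplane(KT,f(*(613,479)),.01);print("lidflange",c)
```

```text
[[ 0.255 -0.921 -0.295  0.235]
 [-0.967 -0.244 -0.076 -0.583]
 [-0.002  0.305 -0.952  0.372]
 [ 0.     0.     0.     1.   ]]
[[-0.967 -0.     0.256]
 [-0.256  0.002 -0.967]
 [-0.    -1.    -0.002]]
front [0.39962429 0.16322622 0.07      ] [ 0.37741265 -0.14902941  0.07      ] -4.0687599097712 0.3130446163348038
bar [ 0.67542195 -0.01243352  0.217     ] -2.7264692521017126 0.10012997083393196
side -4.217677111302424 0.4371989306167753
jar [ 0.52973873 -0.08283354  0.105     ]
lidflange [ 0.46311292 -0.34900642  0.01      ]
```

Candidates: (367,167), (388,195), (397,239) and (437,240), at 0.725, 0.675, 0.580 and 0.658 m from the base. I take (397,239), at about (0.467, -0.345). The crop shows all four with steel rim and blue knob alike, and the wrist view will confirm the choice.

Request:
{"op": "apply_moves", "data": {"moves": [[-1, 0, 0, 0, 0, 8, 0], [-1, 0, 0, 0, 0, 8, 0], [-1, 0, 0, 0, 0, 8, 0], [-1, 0, 0, 0, 0, 8, 0], [-1, 0, 0, 0, 0, 8, 0], [-1, -19, 5, -40, 0, 0, 0], [-1, -19, 5, -40, 0, 0, 0], [-1, -19, 5, -40, 0, 0, 0], [-1, -19, 5, -40, 0, 0, 0], [-1, -19, 5, -40, 0, 0, 0], [-1, -19, 5, -40, 0, 0, 0], [-1, -19, 5, -40, 0, 0, 0], [-1, -19, 5, -40, 0, 0, 0], [-1, -19, 5, -40, 0, 0, 0], [-1, 0, 0, 0, 0, 0, 0], [-1, 0, 0, 0, 0, 0, 0]]}}

```text
time: 1.7
tool_pos: [0.4681, -0.3502, 0.2045]
tool_rot: [-0.154, 0.153, 0.69, -0.69]
contact_force: [-1.5, -0.8, -0.8]
gripper_width: 1.0
```

```bash
cat > look.py <<'E'
from h import *
import sys
def axes():
    s=manip.state();q=s["tool_rot"];return R.from_quat(np.r_[q[1:],q[0]]).as_matrix(),s
def to(p):  # shift in tool axes mm from measured TCP to p
    M,s=axes();return (M.T@(np.array(p)-s["tool_pos"])*1000).round(1)
E
python3 - <<'E'
from look import *
im,KW=fr("wrist","w1")
M,s=axes();print(s["tool_pos"],M.round(3).tolist(),s["joint_pos"].round(2))
for c,st in blobs(im,(105,120,50),(130,255,255),100):print(c,st,onplane(KW,c,.03).round(4),to(onplane(KW,c,.026)))
E
```

```text
[ 0.46756543 -0.35100481  0.20489903] [[-0.905, -0.001, -0.425], [0.425, 0.0, -0.905], [0.001, -1.0, 0.0]] [-0.77 -0.01  1.75 -0.    1.4   1.24]
[82.4 21.8] [64, 3, 38, 40, 855] [ 0.6772 -0.2608  0.03  ] [-152.6  178.7 -173.1]
[195.4  85.3] [179, 69, 33, 34, 656] [ 0.5929 -0.3227  0.03  ] [-101.9  178.8  -80. ]
[391.6 147.9] [376, 133, 32, 31, 564] [ 0.4651 -0.4648  0.03  ] [-45.9 178.9 105.4]
[279.7 198.2] [266, 184, 28, 29, 463] [ 0.4654 -0.3467  0.03  ] [  4.7 178.9  -3. ]
```

View pics/w1.png

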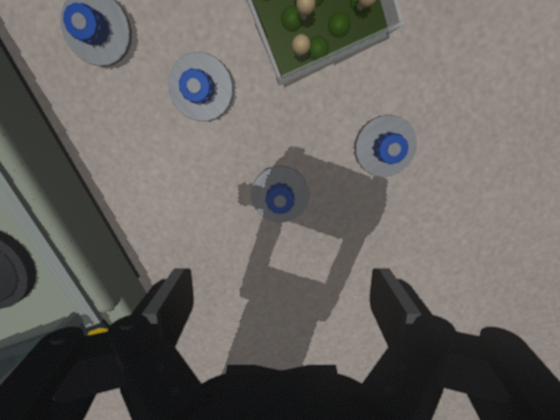

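The view shows the chosen lid at (280,198) under the gripper, with its flange and blue knob clear and the fingers clear of the other lids. Both cameras agree within 1 mm. Descending to grasp.

Request:
{"op": "apply_moves", "data": {"moves": [[-1, 4, 40, -3, 0, 0, 0], [-1, 0, 40, 0, 0, 0, 0], [-1, 0, 40, 0, 0, 0, 0], [-1, 0, 25, 0, 0, 0, 0], [-1, 0, 13, 0, 0, 0, 0], [-1, 0, 10, 0, 0, 0, 0], [-1, 0, 0, 0, 0, 0, 0], [1, 0, 0, 0, 0, 0, 0], [1, 0, 0, 0, 0, 0, 0], [1, 0, 0, 0, 0, 0, 0], [1, 0, 0, 0, 0, 0, 0], [1, 0, 0, 0, 0, 0, 0], [1, 0, 0, 0, 0, 0, 0], [1, 0, 0, 0, 0, 0, 0]]}}

```text
time: 3.15
tool_pos: [0.4662, -0.3473, 0.0385]
tool_rot: [0.153, -0.155, -0.69, 0.691]
contact_force: [-0.5, 0.9, 6.3]
gripper_width: 0.303
```

Request:
{"op": "apply_moves", "data": {"moves": [[1, 0, -10, 0, 0, 0, 0], [1, 0, -30, 0, 0, 0, 0], [1, 0, -40, 0, 0, 0, 0], [1, 0, -40, 0, 0, 0, 0], [1, 0, -40, 0, 0, 0, 0], [1, 0, -20, 0, 0, 0, 0], [1, 10, 0, -20, 0, 0, 0], [1, 15, 0, -45, 0, 0, 0], [1, 15, 0, -45, 0, 0, 0], [1, 15, 0, -45, 0, 0, 0], [1, 0, 0, -25, 0, 0, 0], [1, 0, 0, 0, 0, 0, 0], [1, 0, 0, 0, 0, 0, 0], [1, 0, 0, 0, 0, 0, 0]]}}

```text
time: 4.55
tool_pos: [0.4919, -0.1611, 0.217]
tool_rot: [0.155, -0.154, -0.69, 0.69]
contact_force: [0.1, -0.6, -1.9]
gripper_width: 0.304
```

Run:
```python
from look import *
im,KW=fr("wrist","w2")
M,s=axes();print(s["tool_pos"],s["contact_force"],s["gripper_width"])
print("jar px pred",proj(KW,[.5297,-.0828,.105]),"lid knob",proj(KW,s["tool_pos"]))
```

```text
[ 0.49186762 -0.16125893  0.21707468] [ 0.8138523   0.46967966 -1.41397417] 0.29810571744028086
jar px pred [174.07117545 213.1103668 ] lid knob [282.81179309 290.03480023]
```

View pics/w2.png

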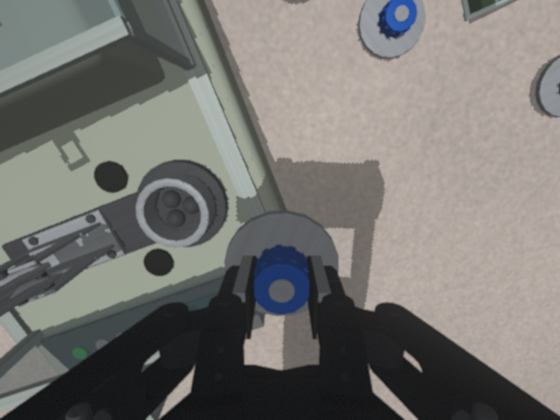

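The wrist view shows the lid held level with its knob at (281,288), and the jar rim at about (173,212) against a predicted (174,213). I refine the rim centre from the bright ring.

Run:
```python
from look import *
im=cv2.imread("pics/w2.png");KW=Tcam("wrist")
g=cv2.cvtColor(im,cv2.COLOR_BGR2GRAY);hsv=cv2.cvtColor(im,cv2.COLOR_BGR2HSV)
m=((g>125)&(hsv[...,1]<30)).astype(np.uint8)*255;m[:, :130]=0;m[:,220:]=0;m[:165]=0;m[255:]=0
n,l,st,c=cv2.connectedComponentsWithStats(m);i=1+np.argmax(st[1:,4]);print(st[i],c[i])
pts=np.argwhere(l==i)[:,::-1].astype(np.float32);h=cv2.convexHull(pts)
e=cv2.fitEllipse(h);print(e)
hp=np.array([onplane(KW,p[0],.105)[:2] for p in h],np.float32);cc,r=cv2.minEnclosingCircle(hp);print("rim",cc,r)
P=np.array([cc[0],cc[1],.2]);print(to(P)); print("ellipse ctr",onplane(KW,e[0],.105))
```

```text
[ 130  179   90   76 2118] [177.20160529 225.02124646]
((174.05543518066406, 242.381591796875), (90.35503387451172, 129.6862335205078), 170.55226135253906)
rim (0.5179571509361267, -0.07353347539901733) 0.04336113482713699
[ 13.8  17.1 -90.5]
ellipse ctr [ 0.50776747 -0.06955056  0.105     ]
```

Run:
```python
from look import *
im=cv2.imread("pics/w2.png");KW=Tcam("wrist")
g=cv2.cvtColor(im,cv2.COLOR_BGR2GRAY);print(g[212,125:230].tolist())
t=g[150:270,120:235]
for th in (140,150,160,170,180):
    m=(t>th).astype(np.uint8);n,l,st,c=cv2.connectedComponentsWithStats(m)
    for i in range(1,n):
        if st[i][4]>300:
            h=cv2.convexHull(np.argwhere(l==i)[:,::-1].astype(np.float32))
            hp=np.array([onplane(KW,p[0]+[120,150],.105)[:2] for p in h],np.float32);cc,r=cv2.minEnclosingCircle(hp)
            print(th,st[i],cc,r,to([*cc,.2]))
```

```text
[73, 74, 74, 73, 73, 73, 73, 74, 73, 76, 91, 122, 143, 149, 150, 151, 151, 141, 116, 81, 65, 63, 64, 65, 63, 64, 62, 64, 64, 64, 63, 63, 61, 65, 73, 76, 75, 75, 74, 75, 74, 73, 72, 69, 61, 59, 59, 61, 58, 61, 60, 60, 57, 55, 55, 50, 50, 52, 60, 70, 71, 67, 65, 63, 62, 62, 61, 59, 58, 56, 57, 60, 64, 68, 78, 107, 138, 148, 152, 153, 155, 153, 142, 111, 77, 63, 65, 65, 63, 60, 56, 62, 72, 76, 75, 76, 76, 75, 76, 74, 63, 65, 111, 152, 162]
140 [   0    0  115  120 5918] (0.5299128890037537, -0.08250410109758377) 0.07188978046178818 [ -0.8  17.  -87.5]
150 [   0    0  115  120 4632] (0.5299128890037537, -0.08250410109758377) 0.07188978046178818 [ -0.8  17.  -87.5]
150 [ 25  30  62  35 326] (0.537381649017334, -0.08932684361934662) 0.02553313784301281 [-10.5  17.  -84.5]
160 [ 80   0  35  49 642] (0.5430797338485718, -0.13114531338214874) 0.021914497017860413 [-33.5  17.  -49.1]
```

Run:
```python
from look import *
im=cv2.imread("pics/w2.png");KW=Tcam("wrist")
g=cv2.GaussianBlur(cv2.cvtColor(im,cv2.COLOR_BGR2GRAY),(3,3),0).astype(float)
c0=np.array([172.3,212.]);rad=np.arange(22,46,.5)
for nm,sgn in(("inner",1),("outer",-1)):
    P=[]
    for a in np.radians(np.arange(0,360,5)):
        q=c0+rad[:,None]*[np.cos(a),np.sin(a)];v=cv2.remap(g.astype(np.float32),q[:,0].astype(np.float32).reshape(-1,1),q[:,1].astype(np.float32).reshape(-1,1),1).ravel()
        d=sgn*np.gradient(v);i=np.argmax(d); 
        if d[i]>8:P.append(onplane(KW,q[i],.105)[:2])
    P=np.array(P)
    for _ in range(5):
        A=np.c_[2*P,np.ones(len(P))];x=np.linalg.lstsq(A,(P**2).sum(1),rcond=None)[0];r=np.sqrt(x[2]+x[:2]@x[:2]);e=np.hypot(*(P-x[:2]).T)-r
        P=P[abs(e)<max(.0015,2*e.std())]
    print(nm,x[:2],r,len(P),abs(e).max(),to([*x[:2],.2]))
```

```text
inner [ 0.53007937 -0.08106565] 0.022917754101615343 65 0.0005997691531279895 [ -0.4  17.  -88.8]
outer [ 0.52998428 -0.08101938] 0.029299224947642147 60 0.00039422051824914914 [ -0.3  17.  -88.8]
```

Request:
{"op": "apply_moves", "data": {"moves": [[1, 0, 0, -20, 0, 0, 0], [1, 0, 0, -30, 0, 0, 0], [1, 0, 0, -25, 0, 0, 0], [1, 0, 0, -14, 0, 0, 0], [1, 0, 10, 0, 0, 0, 0], [1, 0, 20, 0, 0, 0, 0], [1, 0, 20, 0, 0, 0, 0], [1, 0, 12, 0, 0, 0, 0], [1, 0, 0, 0, 0, 0, 0], [1, 0, 0, 0, 0, 0, 0], [1, 0, 0, 0, 0, 0, 0]]}}

```text
time: 5.7
tool_pos: [0.5308, -0.0804, 0.1566]
tool_rot: [0.153, -0.155, -0.69, 0.69]
contact_force: [0.2, -0.6, -0.5]
gripper_width: 0.301
```

Run:
```python
from look import *
M,s=axes();print(s["tool_pos"],s["contact_force"],s["ft_torque"],to([.530,-.0811,.1355]),M.round(3).tolist())
```

```text
[ 0.53084328 -0.08038144  0.15659998] [ 0.20854453 -0.61996647 -0.5164758 ] [ 0.05577772  0.01383696 -0.0086656 ] [ 0.5 21.1  1. ] [[-0.905, 0.002, -0.426], [0.426, -0.001, -0.905], [-0.002, -1.0, -0.0]]
```

Request:
{"op": "apply_moves", "data": {"moves": [[1, 0.5, 5, 1, 0, 0, 0], [1, 0, 4, 0, 0, 0, 0], [1, 0, 3, 0, 0, 0, 0], [1, 0, 2, 0, 0, 0, 0], [1, 0, 2, 0, 0, 0, 0], [1, 0, 1.5, 0, 0, 0, 0], [1, 0, 1, 0, 0, 0, 0], [1, 0, 0, 0, 0, 0, 0]]}}

```text
time: 6.5
tool_pos: [0.5298, -0.0807, 0.1372]
tool_rot: [0.154, -0.155, -0.69, 0.69]
contact_force: [3.3, -0.6, -0.4]
gripper_width: 0.307
```

Request:
{"op": "apply_moves", "data": {"moves": [[1, 0, 1, 0, 0, 0, 0], [1, 0, 1, 0, 0, 0, 0], [1, 0, 0, 0, 0, 0, 0]]}}

```text
time: 6.8
tool_pos: [0.5299, -0.0808, 0.1355]
tool_rot: [0.153, -0.155, -0.69, 0.69]
contact_force: [3.8, -1.3, 1.5]
gripper_width: 0.302
```

Request:
{"op": "apply_moves", "data": {"moves": [[1, 0, 1, 0, 0, 0, 0], [1, 0, 0, 0, 0, 0, 0]]}}

```text
time: 7.0
tool_pos: [0.53, -0.0808, 0.1355]
tool_rot: [0.153, -0.155, -0.69, 0.69]
contact_force: [1.6, -0.6, 6.9]
gripper_width: 0.3
```

Request:
{"op": "apply_moves", "data": {"moves": [[0.2, 0, -0.5, 0, 0, 0, 0], [-0.2, 0, 0, 0, 0, 0, 0], [-0.2, 0, 0, 0, 0, 0, 0], [-0.2, 0, 0, 0, 0, 0, 0], [-0.2, 0, -10, 0, 0, 0, 0], [-0.2, 0, -30, 0, 0, 0, 0], [-0.2, 0, -45, 0, 0, 0, 0], [-0.2, 0, -45, 0, 0, 0, 0], [-0.2, 0, -45, 0, 0, 0, 0], [-0.2, 0, -25, 0, 0, 0, 0], [-0.2, 0, 0, 0, 0, 0, 0], [-0.2, 0, 0, 0, 0, 0, 0]]}}

```text
time: 8.2
tool_pos: [0.5293, -0.0805, 0.335]
tool_rot: [0.154, -0.155, -0.69, 0.69]
contact_force: [-0.1, -0.7, -0.1]
gripper_width: 0.6
```

Run:
```python
from look import *
im,KW=fr("wrist","w3");t,KT=fr("top","t3")
M,s=axes();print(s["tool_pos"],s["gripper_width"])
for c,st in blobs(im,(105,120,50),(130,255,255),100):print(c,st,onplane(KW,c,.127).round(4))
for c,st in blobs(im,(0,150,60),(8,255,255),40)+blobs(im,(174,150,60),(180,255,255),40):print("red",c,st,onplane(KW,c,.255).round(4))
for y in(-3.5,-4.1,-4.7):
    r=R.from_euler('z',y,degrees=True).as_matrix();p=np.array([.53,-.0812,0])+r@[0,.136,.255];print(y,p.round(4),proj(KW,p),proj(KT,p))
    print(np.array([.53,-.0812,0])+r@[0.14,.082,.217])
```

```text
[ 0.52854054 -0.08028753  0.33238497] 0.6017215941986235
[363.4   6.1] [353, 0, 25, 15, 256] [ 0.6537 -0.2234  0.127 ]
[433.6  45. ] [421, 32, 28, 26, 435] [ 0.5942 -0.2734  0.127 ]
[555.6  93.6] [551, 84, 9, 19, 138] [ 0.4992 -0.3723  0.127 ]
[281.3 187. ] [269, 174, 25, 27, 403] [ 0.5298 -0.0803  0.127 ]
red [114. 287.] [86, 261, 59, 50, 1249] [0.5405 0.0544 0.255 ]
-3.5 [0.5383 0.0545 0.255 ] [115.49937067 289.41322964] [251.64814787 198.91840444]
[ 0.67474485 -0.00789974  0.217     ]
-4.1 [0.5397 0.0545 0.255 ] [114.52354607 287.87679785] [251.70479488 198.33245191]
[ 0.6755045 -0.0094195  0.217    ]
-4.7 [0.5411 0.0543 0.255 ] [113.56157455 286.32875355] [251.76761356 197.74724974]
[ 0.67624819 -0.01094713  0.217     ]
```

View pics/w3.png

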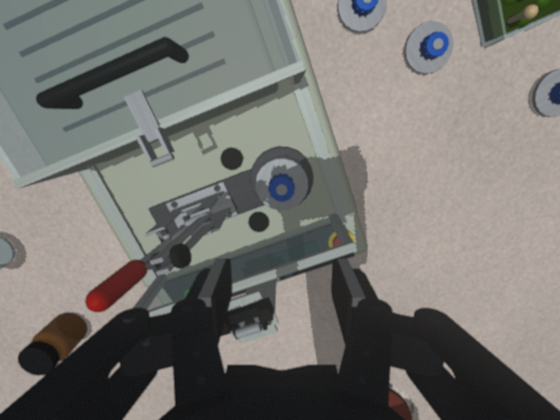

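The lid is flat on the jar at (281,187), and its knob position matches the jar axis. The red sleeve is at (114,287), matching the prediction for a mill yaw of -4.2°. I turn the jaws to the mill's x and move over the sleeve.

Request:
{"op": "apply_moves", "data": {"moves": [[-0.2, 0, 0, 0, 0, -8.5, 0], [-0.2, 0, 0, 0, 0, -8.5, 0], [-0.2, 0, 0, 0, 0, -8.5, 0], [-0.2, 0, 0, 0, 0, -8.5, 0], [-0.2, 0, 0, 0, 0, -8.5, 0], [-0.2, 0, 0, 0, 0, -8.5, 0], [-0.2, 0, 0, 0, 0, -8.5, 0], [-0.2, 0, 0, 0, 0, -8.5, 0], [-0.2, 0, 0, 0, 0, -8.5, 0], [-0.2, 0, 0, 0, 0, -8.5, 0], [-0.2, 0, 0, 0, 0, -8.5, 0], [-0.2, 0, 0, 0, 0, -8.5, 0], [-0.2, 0, 0, 0, 0, -8.5, 0], [-0.2, -35, -5, 0, 0, 0, 0], [-0.2, -45, 0, 0, 0, 0, 0], [-0.2, -35, 0, 0, 0, 0, 0], [-0.2, -20, 0, 0, 0, 0, 0], [-0.2, 0, 0, 0, 0, 0, 0], [-0.2, 0, 0, 0, 0, 0, 0], [-0.2, 0, 0, 0, 0, 0, 0]]}}

```text
time: 10.3
tool_pos: [0.5399, 0.0532, 0.3382]
tool_rot: [0.478, -0.479, 0.521, -0.52]
contact_force: [-0.1, -0.7, -0.9]
gripper_width: 0.598
```

Run:
```python
from look import *
im,KW=fr("wrist","w4")
M,s=axes();print(s["tool_pos"],s["gripper_width"],M.round(3).tolist(),s["joint_pos"].round(2))
for c,st in blobs(im,(0,150,60),(8,255,255),40)+blobs(im,(174,150,60),(180,255,255),40):print("red",c,st,onplane(KW,c,.255).round(4))
print(proj(KW,[.54,.0545,.255]),to([.54,.0545,.255]))
```

```text
[0.54006198 0.05302123 0.33856833] 0.5956940640782202 [[-0.083, -0.001, 0.997], [-0.997, -0.0, -0.083], [0.0, -1.0, -0.001]] [-0.04 -0.18  1.69 -0.    1.63  0.04]
red [281.6 227.3] [271, 215, 23, 25, 409] [0.5394 0.0545 0.255 ]
[282.40165096 227.18301657] [-1.5 83.6 -0.1]
```

View pics/w4.png

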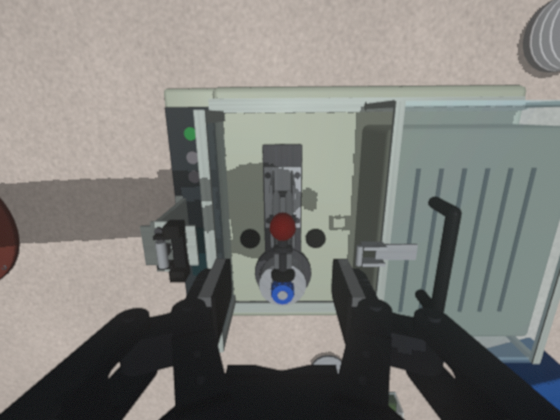

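The sleeve is at (282,227), right on the jaw plane. The lid knob at (282,293) and the clamp are aligned with the tool. I descend and pinch.

Request:
{"op": "apply_moves", "data": {"moves": [[-0.2, -1.5, 20, 0, 0, 0, 0], [-0.2, 0, 30, 0, 0, 0, 0], [-0.2, 0, 22, 0, 0, 0, 0], [-0.2, 0, 11, 0, 0, 0, 0], [-0.2, 0, 0, 0, 0, 0, 0], [1, 0, 0, 0, 0, 0, 0], [1, 0, 0, 0, 0, 0, 0], [1, 0, 0, 0, 0, 0, 0], [1, 0, 0, 0, 0, 0, 0], [1, 0, 0, 0, 0, 0, 0]]}}

```text
time: 11.35
tool_pos: [0.541, 0.0555, 0.2584]
tool_rot: [-0.48, 0.479, -0.519, 0.521]
contact_force: [-1.3, -0.5, 5.2]
gripper_width: 0.193
```

Request:
{"op": "apply_moves", "data": {"moves": [[1, -6, 1.3, 0, 0, 0, 0], [1, -6, 1.7, 0, 0, 0, 0], [1, -6, 2, 0, 0, 0, 0], [1, -6, 4, 0, 0, 0, 0], [1, -6, 5, 0, 0, 0, 0], [1, -3.5, 6, 0, 0, 0, 0], [1, -3.5, 6, 0, 0, 0, 0], [1, 0, 0, 0, 0, 0, 0]]}}

```text
time: 12.15
tool_pos: [0.5449, 0.0971, 0.2363]
tool_rot: [0.484, -0.476, 0.52, -0.518]
contact_force: [-5.4, 15.8, 17.5]
gripper_width: 0.186
```

Run:
```python
from look import *
M,s=axes();print(s["tool_pos"],s["contact_force"],s["ft_torque"],M.round(3).tolist())
im,KS=fr("scene","s5");im=cv2.resize(im[140:280,230:410],None,fx=4,fy=4,interpolation=cv2.INTER_CUBIC);cv2.imwrite("pics/c5.png",im)
```

```text
[0.54487141 0.09709029 0.2362779 ] [-5.42848163 15.83022565 17.53849728] [ 1.8719215   1.1433605  -0.14654168] [[-0.079, 0.006, 0.997], [-0.997, 0.01, -0.079], [-0.01, -1.0, 0.006]]
```

View pics/c5.png

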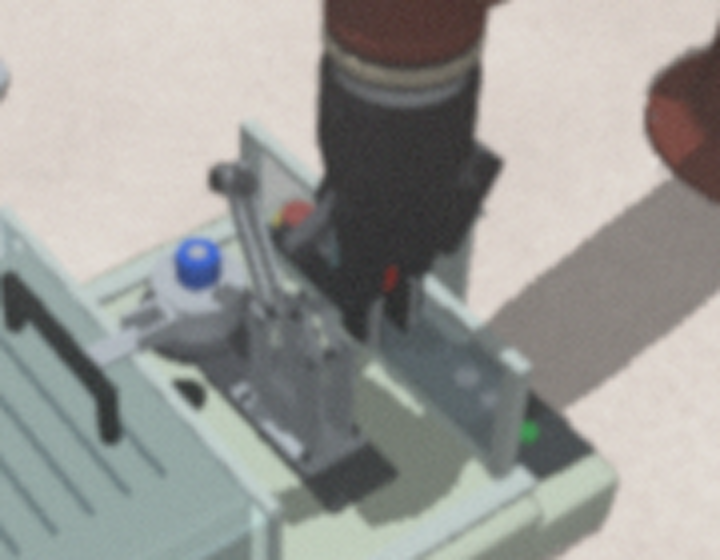

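The crop shows the clamp arm swung partway down toward the lid at about (240,230), with the gripper on the handle. The strain comes from the handle turning in the pads, so I let go briefly and re-grip.

Request:
{"op": "apply_moves", "data": {"moves": [[0.2, 0, 0, 0, 0, 0, 0], [0.2, 0, 0, 0, 0, 0, 0], [0.2, 0, 0, 0, 0, 0, 0], [0.2, 0, 0, 0, 0, 0, 0]]}}

```text
time: 12.6
tool_pos: [0.5431, 0.0921, 0.2295]
tool_rot: [0.479, -0.479, 0.52, -0.52]
contact_force: [-0.3, 0.4, -0.6]
gripper_width: 0.404
```

Run:
```python
from look import *
s=manip.state();print(s["tool_pos"],s["contact_force"],s["gripper_width"])
im,KW=fr("wrist","w6");sc,KS=fr("scene","s6")
r=R.from_euler('z',-4.2,degrees=True).as_matrix();o=np.array([.53,-.0812,0])
print("tcp mill",(r.T@(s["tool_pos"]-o)).round(4))
for c,st in blobs(im,(0,150,50),(8,255,255),40)+blobs(im,(174,150,50),(180,255,255),40):print("red w",c,st)
for c,st in blobs(sc[150:260,260:380],(0,150,60),(8,255,255),5):print("red s",c+[260,150],st)
for p in [(136,255),(154,250),(166,241),(173,229),(176,213),(179,183)]:
    q=o+r@np.array([0,p[0],p[1]])/1000;print(p,proj(KW,q).round(1),proj(KS,q).round(1))
```

```text
[0.5431179  0.09206321 0.22945156] [-0.31768232  0.41619702 -0.59990088] 0.40369789705475306
tcp mill [0.0004 0.1738 0.2295]
red w [282.1 323.4] [261, 301, 44, 46, 1584]
red s [325.5 209.5] [64, 57, 4, 5, 11]
(136, 255) [282.7 406. ] [313.9 197.4]
(154, 250) [282.4 362.3] [319.1 203.9]
(166, 241) [282.1 324. ] [322.4 210.2]
(173, 229) [281.9 294.4] [324.2 216.1]
(176, 213) [281.9 271.6] [324.7 222.2]
(179, 183) [281.8 242.7] [324.8 232.4]
```

Request:
{"op": "apply_moves", "data": {"moves": [[0.2, 0, -25, 0, 0, 0, 0], [0.2, 0, -35, 0, 0, 0, 0], [0.2, 0, -15, 0, 0, 0, 0], [1, 8, 0, 0, 0, 0, 0], [1, 0, 0, 0, 0, 0, 0], [1, 0, 0, 0, 0, 0, 0], [1, 0, 0, 0, 0, 0, 0]]}}

```text
time: 13.4
tool_pos: [0.542, 0.0843, 0.3032]
tool_rot: [0.478, -0.48, 0.521, -0.519]
contact_force: [0.2, 0.0, -1.2]
gripper_width: 0.002
```

Run:
```python
from look import *
s=manip.state();print(s["tool_pos"],s["contact_force"],s["gripper_width"])
im,KW=fr("wrist","w7");sc,KS=fr("scene","s7")
r=R.from_euler('z',-4.2,degrees=True).as_matrix();o=np.array([.53,-.0812,0])
print("tcp mill",(r.T@(s["tool_pos"]-o)).round(4))
for c,st in blobs(im,(0,150,50),(8,255,255),40)+blobs(im,(174,150,50),(180,255,255),40):print("red w",c,st)
for p in [(154,250),(166,241),(173,229),(176,213)]:
    q=o+r@np.array([0,p[0],p[1]])/1000;print(p,proj(KW,q).round(1))
    for a in(30,45,60):
        ca,sa=np.cos(np.radians(a)),np.sin(np.radians(a));print("  ",a,[proj(KW,o+r@np.array([0,p[0]+k*ca,p[1]+k*sa])/1000).round(0)[1] for k in(-28,28)])
```

```text
[0.54199587 0.08430277 0.30315045] [ 0.21636291  0.0029128  -1.23167649] 0.0018379787761084695
tcp mill [-2.000e-04  1.659e-01  3.032e-01]
red w [282.1 236.6] [270, 221, 26, 34, 644]
(154, 250) [283.1 263.3]
   30 [np.float64(285.0), np.float64(236.0)]
   45 [np.float64(275.0), np.float64(248.0)]
   60 [np.float64(265.0), np.float64(261.0)]
(166, 241) [282.9 240.4]
   30 [np.float64(264.0), np.float64(212.0)]
   45 [np.float64(255.0), np.float64(222.0)]
   60 [np.float64(245.0), np.float64(234.0)]
(173, 229) [282.8 224. ]
   30 [np.float64(248.0), np.float64(195.0)]
   45 [np.float64(239.0), np.float64(204.0)]
   60 [np.float64(230.0), np.float64(216.0)]
(176, 213) [282.8 212.7]
   30 [np.float64(236.0), np.float64(184.0)]
   45 [np.float64(228.0), np.float64(193.0)]
   60 [np.float64(220.0), np.float64(204.0)]
```

View pics/w7.png

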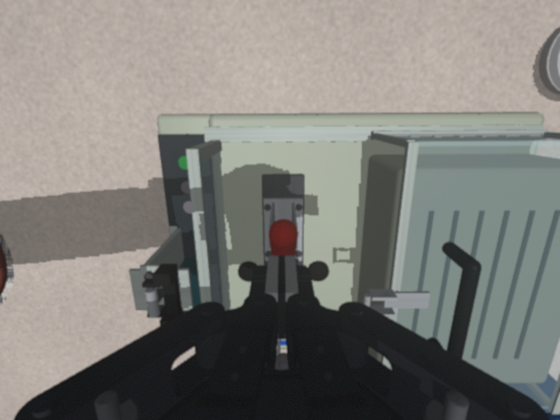

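The red sleeve is at (282,237), so the handle centre is near (166,241) mm. The fingers are shut above it and inboard. I now press it down with the closed fingertips, which leaves it free to turn.

Request:
{"op": "apply_moves", "data": {"moves": [[1, 2, 8, 0, 0, 0, 0], [1, 0, 8, 0, 0, 0, 0], [1, 0, 6, 0, 0, 0, 0], [1, -1, 4, 0, 0, 0, 0], [1, -1, 4, 0, 0, 0, 0], [1, -1, 4, 0, 0, 0, 0], [1, -1, 4, 0, 0, 0, 0], [1, 0, 0, 0, 0, 0, 0]]}}

```text
time: 14.3
tool_pos: [0.5425, 0.0865, 0.2663]
tool_rot: [0.479, -0.48, 0.52, -0.52]
contact_force: [0.2, -0.2, -0.1]
gripper_width: 0.002
```

Request:
{"op": "apply_moves", "data": {"moves": [[1, -1, 4, 0, 0, 0, 0], [1, -1, 4, 0, 0, 0, 0], [1, -1, 4, 0, 0, 0, 0], [1, -1, 4, 0, 0, 0, 0], [1, 0, 4, 0, 0, 0, 0], [1, 0, 4, 0, 0, 0, 0], [1, 0, 0, 0, 0, 0, 0]]}}

```text
time: 15.0
tool_pos: [0.5426, 0.0904, 0.242]
tool_rot: [0.479, -0.48, 0.52, -0.52]
contact_force: [-1.1, 0.1, -0.9]
gripper_width: -0.005
```

Run:
```python
from look import *
s=manip.state();print(s["tool_pos"],s["contact_force"],s["gripper_width"])
im,KW=fr("wrist","w8");sc,KS=fr("scene","s8")
r=R.from_euler('z',-4.2,degrees=True).as_matrix();o=np.array([.53,-.0812,0])
print("tcp mill",(r.T@(s["tool_pos"]-o)).round(4))
for c,st in blobs(im,(0,150,50),(8,255,255),40)+blobs(im,(174,150,50),(180,255,255),40):print("red w",c,st)
for c,st in blobs(sc[150:260,260:380],(0,150,60),(8,255,255),5):print("red s",c+[260,150],st)
for p in [(166,241),(173,229),(176,213),(179,183),(180,160)]:
    q=o+r@np.array([0,p[0],p[1]])/1000;print(p,proj(KW,q).round(1),proj(KS,q).round(1))
a=cv2.resize(sc[140:280,230:410],None,fx=2.2,fy=2.2,interpolation=cv2.INTER_CUBIC);b=cv2.resize(im[150:400,130:430],(int(300*1.23),308))
cv2.imwrite("pics/c8.png",np.hstack([a,b]))
```

```text
[0.5426296  0.09035685 0.24200029] [-1.1060245   0.07508192 -0.90873064] -0.004830456195954162
tcp mill [0.    0.172 0.242]
red w [281.9 239.3] [267, 222, 31, 33, 858]
red s [327.6 224.1] [65, 72, 6, 5, 20]
(166, 241) [282.8 303.5] [322.4 210.2]
(173, 229) [282.6 277.3] [324.2 216.1]
(176, 213) [282.5 257.6] [324.7 222.2]
(179, 183) [282.4 232.3] [324.8 232.4]
(180, 160) [282.4 219. ] [324.5 239.6]
```

View pics/c8.png

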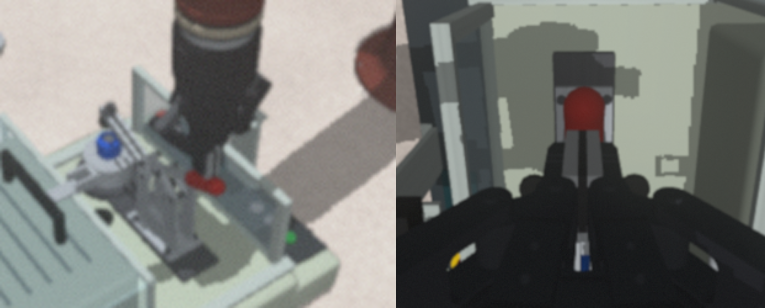

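The handle is following the tips down, with the sleeve at (205,183) in the left panel and the clamp arm now near the blue knob. Continuing.

Request:
{"op": "apply_moves", "data": {"moves": [[1, -1, 4, 0, 0, 0, 0], [1, -1, 4, 0, 0, 0, 0], [1, -1, 4, 0, 0, 0, 0], [1, -1, 3, 0, 0, 0, 0], [1, 0, 3, 0, 0, 0, 0]]}}

```text
time: 15.6
tool_pos: [0.5435, 0.0946, 0.2249]
tool_rot: [0.479, -0.479, 0.52, -0.52]
contact_force: [-0.1, 0.1, 1.6]
gripper_width: -0.002
```

Request:
{"op": "apply_moves", "data": {"moves": [[1, 0, 3, 0, 0, 0, 0], [1, 0, 3, 0, 0, 0, 0], [1, 0, 3, 0, 0, 0, 0]]}}

```text
time: 15.9
tool_pos: [0.5435, 0.0945, 0.2161]
tool_rot: [0.479, -0.479, 0.52, -0.52]
contact_force: [0.3, -0.2, 0.8]
gripper_width: 0.001
```

Request:
{"op": "apply_moves", "data": {"moves": [[1, 0, 3, 0, 0, 0, 0], [1, 0, 3, 0, 0, 0, 0]]}}

```text
time: 16.1
tool_pos: [0.5437, 0.0946, 0.2103]
tool_rot: [-0.479, 0.479, -0.52, 0.52]
contact_force: [-0.9, -0.1, 0.3]
gripper_width: -0.005
```

```bash
cat > rd.py <<'E'
from look import *
import sys
s=manip.state();print(s["tool_pos"],s["contact_force"])
im,KW=fr("wrist","wr");sc,KS=fr("scene","sr")
r=R.from_euler('z',-4.2,degrees=True).as_matrix();o=np.array([.53,-.0812,0])
print("tcp mill",(r.T@(s["tool_pos"]-o)).round(4))
for c,st in blobs(im,(0,150,50),(8,255,255),40)+blobs(im,(174,150,50),(180,255,255),40):print("red w",c,st)
for c,st in blobs(sc[150:260,260:380],(0,150,60),(8,255,255),5):print("red s",c+[260,150],st)
for p in [(176,213),(179,183),(180,160)]:
    q=o+r@np.array([0,p[0],p[1]])/1000;print(p,proj(KW,q).round(1),proj(KS,q).round(1))
E
python3 rd.py
```

```text
[0.54366189 0.09456301 0.21032093] [-0.93923603 -0.14456327  0.32510224]
tcp mill [0.0008 0.1763 0.2103]
red w [280.6 239.4] [266, 222, 31, 34, 895]
red s [327.7 235.9] [65, 84, 6, 5, 20]
(176, 213) [281.2 297.4] [324.7 222.2]
(179, 183) [281.1 261.1] [324.8 232.4]
(180, 160) [281.1 242.5] [324.5 239.6]
```

Request:
{"op": "apply_moves", "data": {"moves": [[1, 0, 2.5, 0, 0, 0, 0], [1, 0, 2.5, 0, 0, 0, 0]]}}

```text
time: 16.4
tool_pos: [0.5437, 0.0945, 0.2054]
tool_rot: [-0.479, 0.479, -0.52, 0.52]
contact_force: [-0.6, 1.4, 1.3]
gripper_width: -0.004
```

Request:
{"op": "apply_moves", "data": {"moves": [[1, 0, 2.5, 0, 0, 0, 0], [1, 0, 2.5, 0, 0, 0, 0]]}}

```text
time: 16.6
tool_pos: [0.5435, 0.0943, 0.1999]
tool_rot: [-0.479, 0.479, -0.52, 0.52]
contact_force: [-0.1, 1.1, 0.6]
gripper_width: 0.0
```

```bash
python3 rd.py
```

```text
[0.5434706  0.0943389  0.19994097] [-0.07983654  1.07769988  0.61425946]
tcp mill [0.0006 0.1761 0.1999]
red w [281.2 238.1] [266, 219, 32, 37, 997]
red s [327.4 239.3] [65, 87, 6, 6, 23]
(176, 213) [281.5 311. ] [324.7 222.2]
(179, 183) [281.5 269.9] [324.8 232.4]
(180, 160) [281.4 249.2] [324.5 239.6]
```

Request:
{"op": "apply_moves", "data": {"moves": [[1, 0, 2.5, 0, 0, 0, 0], [1, 0, 2.5, 0, 0, 0, 0]]}}

```text
time: 16.9
tool_pos: [0.5435, 0.0943, 0.195]
tool_rot: [-0.479, 0.479, -0.52, 0.52]
contact_force: [1.0, -1.0, -0.3]
gripper_width: -0.004
```

Request:
{"op": "apply_moves", "data": {"moves": [[1, 0, 2, 0, 0, 0, 0], [1, 0, 2, 0, 0, 0, 0]]}}

```text
time: 17.1
tool_pos: [0.5435, 0.0944, 0.191]
tool_rot: [0.479, -0.479, 0.52, -0.52]
contact_force: [-0.1, 0.3, -1.1]
gripper_width: 0.004
```

```bash
python3 rd.py
python3 - <<'E'
import cv2,numpy as np
sc=cv2.imread("pics/sr.png");im=cv2.imread("pics/wr.png")
a=cv2.resize(sc[160:270,240:380],None,fx=3,fy=3,interpolation=cv2.INTER_CUBIC);b=cv2.resize(im[150:400,130:430],(396,330))
cv2.imwrite("pics/c9.png",np.hstack([a,b])[:, :800])
E
```

```text
[0.54347611 0.09435578 0.19099696] [-0.06514297  0.28850515 -1.08729881]
tcp mill [0.0006 0.1761 0.191 ]
red w [281.2 236.8] [266, 216, 31, 40, 1056]
red s [326.6 242.8] [64, 90, 6, 6, 19]
(176, 213) [281.5 325. ] [324.7 222.2]
(179, 183) [281.5 279. ] [324.8 232.4]
(180, 160) [281.4 256. ] [324.5 239.6]
```

View pics/c9.png

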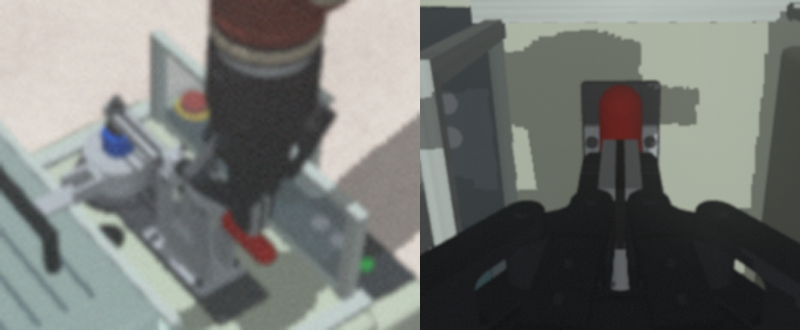

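The clamp arm's pad is now at the blue knob (115,130) and the handle is almost level at (250,240). There is no force yet, so I keep going in small steps.

Request:
{"op": "apply_moves", "data": {"moves": [[1, 0, 2, 0, 0, 0, 0], [1, 0, 2, 0, 0, 0, 0]]}}

```text
time: 17.4
tool_pos: [0.5437, 0.0944, 0.1874]
tool_rot: [-0.479, 0.479, -0.52, 0.52]
contact_force: [-0.2, 0.7, 5.5]
gripper_width: -0.003
```

Request:
{"op": "apply_moves", "data": {"moves": [[1, 0, 1.5, 0, 0, 0, 0], [1, 0, 1.5, 0, 0, 0, 0]]}}

```text
time: 17.6
tool_pos: [0.5441, 0.0944, 0.187]
tool_rot: [-0.48, 0.479, -0.52, 0.52]
contact_force: [-6.2, -0.6, 15.0]
gripper_width: -0.002
```

Request:
{"op": "apply_moves", "data": {"moves": [[1, 0, 1.5, 0, 0, 0, 0], [1, 0, 1.5, 0, 0, 0, 0]]}}

```text
time: 17.8
tool_pos: [0.5445, 0.0945, 0.1864]
tool_rot: [-0.48, 0.479, -0.519, 0.52]
contact_force: [-11.9, -0.9, 23.0]
gripper_width: -0.002
```

```bash
python3 rd.py
```

```text
[0.5444613  0.09446016 0.18642388] [-11.92111173  -0.8704651   23.03001123]
tcp mill [0.0016 0.1762 0.1864]
red w [279.  238.3] [264, 219, 32, 46, 1035]
red s [327.  243.3] [64, 91, 6, 6, 20]
(176, 213) [279.1 333.3] [324.7 222.2]
(179, 183) [279.4 284.3] [324.8 232.4]
(180, 160) [279.5 260.1] [324.5 239.6]
```

At 23 N the tip height matches the locked sleeve's top. I back off and look.

Request:
{"op": "apply_moves", "data": {"moves": [[1, 0, -6, 0, 0, 0, 0], [1, 0, -30, 0, 0, 0, 0], [1, 0, -40, 0, 0, 0, 0], [1, 0, -40, 0, 0, 0, 0], [0.4, 0, 0, 0, 0, 0, 0], [0.4, 0, 0, 0, 0, 0, 0]]}}

```text
time: 18.5
tool_pos: [0.5441, 0.0944, 0.2986]
tool_rot: [-0.48, 0.478, -0.519, 0.521]
contact_force: [-0.4, 0.6, -1.0]
gripper_width: 0.296
```

```bash
python3 rd.py
python3 - <<'E'
from look import *
sc=cv2.imread("pics/sr.png");im=cv2.imread("pics/wr.png")
a=cv2.resize(sc[160:270,240:380],None,fx=3,fy=3,interpolation=cv2.INTER_CUBIC);b=cv2.resize(im[90:400,130:502],(396,330))
cv2.imwrite("pics/c10.png",np.hstack([a,b])[:, :800])
KS=Tcam("scene");KW=Tcam("wrist")
r=R.from_euler('z',-4.2,degrees=True).as_matrix();o=np.array([.53,-.0812,0])
for p in [(152,160),(180,160),(208,160)]:
    q=o+r@np.array([0,p[0],p[1]])/1000;u=proj(KS,q);print(p,u.round(1),((u-[240,160])*3).round(0),proj(KW,q).round(0))
for n,i in(("s",sc),("w",im)):
    for c,st in blobs(i,(0,130,50),(8,255,255),15):print(n,c,st)
E
```

```text
[0.54407696 0.09443742 0.29859302] [-0.44380586  0.61374835 -1.01486927]
tcp mill [0.0012 0.1762 0.2986]
red w [279.8 209.2] [272, 181, 17, 54, 743]
red s [323.3 239.2] [55, 82, 16, 15, 47]
(176, 213) [280.3 228.1] [324.7 222.2]
(179, 183) [280.3 211.7] [324.8 232.4]
(180, 160) [280.3 202.8] [324.5 239.6]
(152, 160) [316.7 232. ] [230. 216.] [283. 233.]
(180, 160) [324.5 239.6] [253. 239.] [282. 203.]
(208, 160) [332.5 247.5] [278. 263.] [282. 172.]
s [411.6  23.6] [326, 0, 166, 71, 2839]
s [551.8  36.5] [536, 0, 24, 70, 682]
s [351.3  20.9] [335, 16, 33, 12, 72]
s [322.3  40.5] [320, 37, 6, 7, 15]
s [322.5 238.7] [315, 231, 16, 16, 108]
w [280.3 206.3] [271, 178, 19, 58, 981]
```

View pics/c10.png

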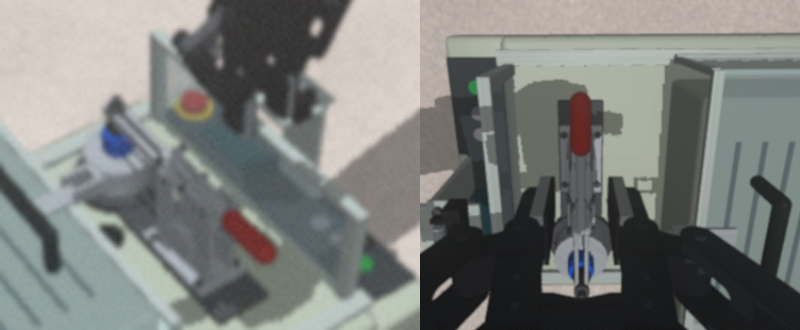

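The sleeve spans (315,231) to (331,247) in the scene image. The predicted locked, level position is (317,232) to (332,248). The arm's pad is on the knob, so the clamp is locked. Now I go over the guard bar.

Request:
{"op": "apply_moves", "data": {"moves": [[0, 10, 0, 20, 0, 0, 0], [-0.2, 24, 0, 35, 0, 0, 0], [-0.2, 24, 0, 35, 0, 0, 0], [-0.2, 24, 0, 35, 0, 0, 0], [-0.2, 12, 0, 15, 0, 0.5, 0], [-0.2, 0, 0, 0, 0, 0, 0], [-0.2, 0, 0, 0, 0, 0, 0]]}}

```text
time: 19.3
tool_pos: [0.6746, -0.0106, 0.2949]
tool_rot: [0.476, -0.478, 0.523, -0.521]
contact_force: [-0.3, 0.2, 1.1]
gripper_width: 0.6
```

Run:
```python
from look import *
M,s=axes();im,KW=fr("wrist","w11");t,KT=fr("top","t11")
r=R.from_euler('z',-4.2,degrees=True).as_matrix();o=np.array([.53,-.0812,0])
print("tcp mill",(r.T@(s["tool_pos"]-o)).round(4),s["gripper_width"],M[:,2].round(3))
q=o+r@[.141,.082,.217];print("bar pred",proj(KW,q),to(q), [proj(KW,o+r@[.141,.082+k,.217]).round(0) for k in(-.05,.05)])
g=cv2.cvtColor(im,cv2.COLOR_BGR2GRAY);m=(g<50).astype(np.uint8)
n,l,st,c=cv2.connectedComponentsWithStats(m)
for i in range(1,n):
    if st[i][4]>150:print(c[i].round(1),st[i],onplane(KW,c[i],.217).round(4),(r.T@(onplane(KW,c[i],.217)-o)).round(4))
```

```text
tcp mill [0.139  0.081  0.2949] 0.5996595796640036 [ 0.996 -0.09  -0.004]
bar pred [285.52142974 230.38924303] [-0.2 79.3  2.3] [array([286., 293.]), array([284., 159.])]
[288.9 223. ] [ 281  145   16  153 2093] [ 0.6795 -0.0045  0.217 ] [0.1435 0.0875 0.217 ]
[  3.6 233.5] [  0 207  12  44 276] [0.4776 0.0057 0.217 ] [-0.0586  0.0828  0.217 ]
[161.4 264.3] [151 257  19  21 175] [ 0.5841 -0.028   0.217 ] [0.05  0.057 0.217]
[282.9 368.9] [    0   260   560   160 40888] [ 0.6639 -0.1312  0.217 ] [ 0.1372 -0.0401  0.217 ]
```

Request:
{"op": "apply_moves", "data": {"moves": [[-0.2, 0, 20, 4.5, 0, -1, 0], [-0.2, 0, 30, 0, 0, 0, 0], [-0.2, 0, 18, 0, 0, 0, 0], [-0.2, 0, 9, 0, 0, 0, 0], [-0.2, 0, 0, 0, 0, 0, 0], [-0.2, 0, 0, 0, 0, 0, 0], [1, 0, 0, 0, 0, 0, 0], [1, 0, 0, 0, 0, 0, 0], [1, 0, 0, 0, 0, 0, 0], [1, 0, 0, 0, 0, 0, 0], [1, 0, 0, 0, 0, 0, 0], [1, 0, 0, 0, 0, 0, 0]]}}

```text
time: 20.6
tool_pos: [0.6804, -0.0112, 0.2217]
tool_rot: [-0.482, 0.481, -0.517, 0.518]
contact_force: [-1.4, 0.2, 5.5]
gripper_width: 0.119
```

```bash
cat > st.py <<'E'
from look import *
M,s=axes();r=R.from_euler('z',-4.2,degrees=True).as_matrix();o=np.array([.53,-.0812,0])
p=r.T@(s["tool_pos"]-o);print("tcp mill",p.round(4),"q",(p[0]+.055).round(4),"F mill",(r.T@s["contact_force"]).round(1),"w",round(s["gripper_width"],3),"zang",np.degrees(np.arctan2(M[1,2],M[0,2])).round(2))
E
python3 st.py
```

```text
tcp mill [0.1449 0.0808 0.2217] q 0.1999 F mill [-1.4  0.1  5.5] w 0.119 zang -4.18
```

Bar gripped. Sliding the guard forward, fast at first and short of the catch zone.

Request:
{"op": "apply_moves", "data": {"moves": [[1, 0, 0, -5, 0, 0, 0], [1, 0, 0, -12, 0, 0, 0], [1, 0, 0, -15, 0, 0, 0], [1, 0, 0, -15, 0, 0, 0], [1, 0, 0, -15, 0, 0, 0], [1, 0, 0, -15, 0, 0, 0], [1, 0, 0, -15, 0, 0, 0], [1, 0, 0, 0, 0, 0, 0]]}}

```text
time: 21.4
tool_pos: [0.5871, -0.0041, 0.2217]
tool_rot: [-0.482, 0.481, -0.518, 0.518]
contact_force: [-1.3, 1.0, 6.4]
gripper_width: 0.115
```

```bash
python3 st.py
```

```text
tcp mill [0.0513 0.0811 0.2217] q 0.1063 F mill [-1.4  0.9  6.4] w 0.115 zang -4.17
```

Request:
{"op": "apply_moves", "data": {"moves": [[1, 0, 0, -12, 0, 0, 0], [1, 0, 0, -15, 0, 0, 0], [1, 0, 0, -15, 0, 0, 0], [1, 0, 0, -12, 0, 0, 0], [1, 0, 0, -8, 0, 0, 0], [1, 0, 0, -4, 0, 0, 0], [1, 0, 0, 0, 0, 0, 0]]}}

```text
time: 22.1
tool_pos: [0.5219, 0.0008, 0.2217]
tool_rot: [-0.482, 0.481, -0.518, 0.518]
contact_force: [-1.7, 2.6, 7.2]
gripper_width: 0.115
```

```bash
python3 st.py
```

```text
tcp mill [-0.014   0.0812  0.2217] q 0.041 F mill [-1.8  2.5  7.2] w 0.115 zang -4.16
```

Request:
{"op": "apply_moves", "data": {"moves": [[1, 0, 0, -3, 0, 0, 0], [1, 0, 0, -3, 0, 0, 0], [1, 0, 0, -2, 0, 0, 0], [1, 0, 0, 0, 0, 0, 0]]}}

```text
time: 22.5
tool_pos: [0.5145, 0.0014, 0.2217]
tool_rot: [-0.482, 0.481, -0.517, 0.518]
contact_force: [0.4, 3.1, 7.2]
gripper_width: 0.114
```

Request:
{"op": "apply_moves", "data": {"moves": [[1, 0, 0, -2, 0, 0, 0], [1, 0, 0, 0, 0, 0, 0]]}}

```text
time: 22.7
tool_pos: [0.5126, 0.0016, 0.2217]
tool_rot: [-0.482, 0.481, -0.517, 0.518]
contact_force: [1.0, 1.7, 6.7]
gripper_width: 0.117
```

Request:
{"op": "apply_moves", "data": {"moves": [[1, 0, 0, -2, 0, 0, 0], [1, 0, 0, 0, 0, 0, 0]]}}

```text
time: 22.9
tool_pos: [0.5107, 0.0017, 0.2217]
tool_rot: [-0.482, 0.481, -0.517, 0.518]
contact_force: [0.4, 1.8, 7.0]
gripper_width: 0.112
```

Request:
{"op": "apply_moves", "data": {"moves": [[1, 0, 0, -2, 0, 0, 0], [1, 0, 0, 0, 0, 0, 0]]}}

```text
time: 23.1
tool_pos: [0.5087, 0.0018, 0.2217]
tool_rot: [-0.482, 0.481, -0.517, 0.518]
contact_force: [1.0, 2.4, 6.8]
gripper_width: 0.111
```

Request:
{"op": "apply_moves", "data": {"moves": [[1, 0, 0, -1.5, 0, 0, 0], [1, 0, 0, 0, 0, 0, 0]]}}

```text
time: 23.3
tool_pos: [0.5072, 0.0019, 0.2217]
tool_rot: [-0.482, 0.481, -0.517, 0.518]
contact_force: [0.6, 1.7, 6.2]
gripper_width: 0.11
```

Request:
{"op": "apply_moves", "data": {"moves": [[1, 0, 0, -1.5, 0, 0, 0], [1, 0, 0, 0, 0, 0, 0]]}}

```text
time: 23.5
tool_pos: [0.5057, 0.0021, 0.2217]
tool_rot: [-0.482, 0.481, -0.517, 0.518]
contact_force: [-0.6, 1.6, 6.5]
gripper_width: 0.115
```

Request:
{"op": "apply_moves", "data": {"moves": [[1, 0, 0, -1.5, 0, 0, 0], [1, 0, 0, 0, 0, 0, 0]]}}

```text
time: 23.7
tool_pos: [0.5043, 0.0022, 0.2217]
tool_rot: [-0.482, 0.481, -0.517, 0.518]
contact_force: [0.1, 1.4, 7.6]
gripper_width: 0.116
```

Request:
{"op": "apply_moves", "data": {"moves": [[1, 0, 0, -1.5, 0, 0, 0], [1, 0, 0, 0, 0, 0, 0]]}}

```text
time: 23.9
tool_pos: [0.5028, 0.0023, 0.2217]
tool_rot: [-0.482, 0.481, -0.517, 0.518]
contact_force: [0.9, 1.7, 6.8]
gripper_width: 0.112
```

Request:
{"op": "apply_moves", "data": {"moves": [[1, 0, 0, -1.5, 0, 0, 0], [1, 0, 0, 0, 0, 0, 0]]}}

```text
time: 24.1
tool_pos: [0.5013, 0.0024, 0.2217]
tool_rot: [-0.482, 0.481, -0.517, 0.518]
contact_force: [0.7, 2.2, 6.6]
gripper_width: 0.113
```

Request:
{"op": "apply_moves", "data": {"moves": [[1, 0, 0, -1.5, 0, 0, 0], [1, 0, 0, 0, 0, 0, 0]]}}

```text
time: 24.3
tool_pos: [0.4998, 0.0025, 0.2216]
tool_rot: [-0.482, 0.481, -0.517, 0.518]
contact_force: [0.2, 1.1, 7.2]
gripper_width: 0.111
```

Request:
{"op": "apply_moves", "data": {"moves": [[1, 0, 0, -1.5, 0, 0, 0], [1, 0, 0, 0, 0, 0, 0]]}}

```text
time: 24.5
tool_pos: [0.4983, 0.0026, 0.2217]
tool_rot: [-0.482, 0.481, -0.517, 0.518]
contact_force: [0.8, 2.5, 7.1]
gripper_width: 0.113
```

Request:
{"op": "apply_moves", "data": {"moves": [[1, 0, 0, -1.5, 0, 0, 0], [1, 0, 0, 0, 0, 0, 0]]}}

```text
time: 24.7
tool_pos: [0.4968, 0.0028, 0.2217]
tool_rot: [-0.482, 0.481, -0.517, 0.518]
contact_force: [1.0, 2.5, 6.5]
gripper_width: 0.113
```

Request:
{"op": "apply_moves", "data": {"moves": [[1, 0, 0, -1.5, 0, 0, 0], [1, 0, 0, 0, 0, 0, 0]]}}

```text
time: 24.9
tool_pos: [0.4953, 0.0029, 0.2216]
tool_rot: [-0.482, 0.481, -0.517, 0.518]
contact_force: [0.8, 1.0, 6.2]
gripper_width: 0.116
```

Request:
{"op": "apply_moves", "data": {"moves": [[1, 0, 0, -1.5, 0, 0, 0], [1, 0, 0, 0, 0, 0, 0]]}}

```text
time: 25.1
tool_pos: [0.4939, 0.003, 0.2217]
tool_rot: [-0.483, 0.48, -0.517, 0.518]
contact_force: [1.2, 2.4, 7.0]
gripper_width: 0.114
```

Request:
{"op": "apply_moves", "data": {"moves": [[1, 0, 0, -1.5, 0, 0, 0], [1, 0, 0, 0, 0, 0, 0]]}}

```text
time: 25.3
tool_pos: [0.4934, 0.003, 0.2217]
tool_rot: [-0.483, 0.48, -0.516, 0.519]
contact_force: [6.8, 3.1, 4.7]
gripper_width: 0.113
```

Request:
{"op": "apply_moves", "data": {"moves": [[1, 0, 0, -1.5, 0, 0, 0], [1, 0, 0, 0, 0, 0, 0]]}}

```text
time: 25.5
tool_pos: [0.4919, 0.0031, 0.2217]
tool_rot: [-0.483, 0.48, -0.517, 0.519]
contact_force: [6.5, 2.8, 4.8]
gripper_width: 0.114
```

Resistance of 6 to 7 N began at x ≈ 0.4936, so I expect the click about 6 mm further on.

Request:
{"op": "apply_moves", "data": {"moves": [[1, 0, 0, -1.5, 0, 0, 0], [1, 0, 0, 0, 0, 0, 0]]}}

```text
time: 25.7
tool_pos: [0.4901, 0.0033, 0.2217]
tool_rot: [-0.483, 0.48, -0.517, 0.519]
contact_force: [4.4, 2.1, 5.5]
gripper_width: 0.112
```

Request:
{"op": "apply_moves", "data": {"moves": [[1, 0, 0, -1, 0, 0, 0], [1, 0, 0, 0, 0, 0, 0]]}}

```text
time: 25.9
tool_pos: [0.4889, 0.0033, 0.2217]
tool_rot: [-0.483, 0.48, -0.517, 0.519]
contact_force: [3.2, 1.9, 5.5]
gripper_width: 0.111
```

Request:
{"op": "apply_moves", "data": {"moves": [[1, 0, 0, -1, 0, 0, 0], [1, 0, 0, 0, 0, 0, 0]]}}

```text
time: 26.1
tool_pos: [0.4876, 0.0034, 0.2217]
tool_rot: [-0.483, 0.48, -0.517, 0.518]
contact_force: [1.9, 3.0, 6.8]
gripper_width: 0.114
```

Request:
{"op": "apply_moves", "data": {"moves": [[1, 0, 0, -1, 0, 0, 0], [1, 0, 0, 0, 0, 0, 0]]}}

```text
time: 26.3
tool_pos: [0.4863, 0.0035, 0.2217]
tool_rot: [-0.482, 0.481, -0.517, 0.518]
contact_force: [0.3, 1.3, 6.5]
gripper_width: 0.112
```

Request:
{"op": "apply_moves", "data": {"moves": [[1, 0, 0, -1, 0, 0, 0], [1, 0, 0, 0, 0, 0, 0]]}}

```text
time: 26.5
tool_pos: [0.4851, 0.0036, 0.2217]
tool_rot: [-0.482, 0.481, -0.518, 0.518]
contact_force: [-0.3, 1.6, 8.0]
gripper_width: 0.116
```

Request:
{"op": "apply_moves", "data": {"moves": [[1, 0, 0, -1, 0, 0, 0], [1, 0, 0, 0, 0, 0, 0]]}}

```text
time: 26.7
tool_pos: [0.4838, 0.0037, 0.2217]
tool_rot: [-0.482, 0.481, -0.518, 0.518]
contact_force: [-1.0, 2.4, 8.6]
gripper_width: 0.111
```

Request:
{"op": "apply_moves", "data": {"moves": [[1, 0, 0, -1, 0, 0, 0], [1, 0, 0, 0, 0, 0, 0]]}}

```text
time: 26.9
tool_pos: [0.4829, 0.0038, 0.2217]
tool_rot: [-0.482, 0.481, -0.518, 0.518]
contact_force: [-0.6, 2.2, 8.4]
gripper_width: 0.115
```

Past the click the force changed sign and the guard was drawn to the stops at about the predicted position. A light back-pull checks the hold.

Request:
{"op": "apply_moves", "data": {"moves": [[1, 0, 0, 1, 0, 0, 0], [1, 0, 0, 0, 0, 0, 0]]}}

```text
time: 27.1
tool_pos: [0.4831, 0.0038, 0.2216]
tool_rot: [0.481, -0.482, 0.518, -0.517]
contact_force: [-5.2, 3.5, 9.9]
gripper_width: 0.122
```

It holds: a 1 mm pull gave only 0.2 mm of motion and 5 N. I return to neutral, release and withdraw.

Request:
{"op": "apply_moves", "data": {"moves": [[1, 0, 0, -1, 0, 0, 0], [0.5, 0, 0, 0, 0, 0, 0], [0.3, 0, 0, 0, 0, 0, 0], [0.3, 0, 0, 0, 0, 0, 0], [0.3, 0, -10, 0, 0, 0, 0], [0.3, 0, -30, 0, 0, 0, 0], [0.3, 0, -45, 0, 0, 0, 0], [0.3, 0, -45, 0, 0, 0, 0], [0.3, 0, 0, 0, 0, 0, 0], [0.3, 0, 0, 0, 0, 0, 0]]}}

```text
time: 28.1
tool_pos: [0.4835, 0.0032, 0.3525]
tool_rot: [-0.482, 0.481, -0.517, 0.519]
contact_force: [-0.6, -0.1, -0.9]
gripper_width: 0.353
```

Run:
```python
from look import *
M,s=axes();im,KW=fr("wrist","w12");sc,KS=fr("scene","s12");t,KT=fr("top","t12")
r=R.from_euler('z',-4.2,degrees=True).as_matrix();o=np.array([.53,-.0812,0])
print(s["tool_pos"],s["contact_force"])
g=cv2.cvtColor(im,cv2.COLOR_BGR2GRAY);n,l,st,c=cv2.connectedComponentsWithStats((g<50).astype(np.uint8))
for i in range(1,n):
    if 800<st[i][4]<4000:print("bar",c[i].round(1),st[i],(r.T@(onplane(KW,c[i],.217)-o)).round(4))
print("pred",proj(KW,o+r@[-.0535,.082,.217]))
for i in (im,sc,t):
    print([ (c.round(0).tolist(),st[4]) for c,st in blobs(i,(0,110,50),(8,255,255),15)])
    print("blue",[ (c.round(0).tolist(),st[4]) for c,st in blobs(i,(105,100,50),(130,255,255),15)][:14])
print("locked grip",[proj(k,o+r@[0,.18,.16]).round(0) for k in(KW,KS,KT)])
a=cv2.imread("pics/top0.png");d=cv2.absdiff(a,t).max(2);d[:, 215:345]=0;d[:90]=0;d[290:]=0;n,l,stt,cc=cv2.connectedComponentsWithStats((d>60).astype(np.uint8))
print("changed",[(cc[i].round(0).tolist(),stt[i][4]) for i in range(1,n) if stt[i][4]>20])
```

```text
[0.48346645 0.0031573  0.35249658] [-0.56561092 -0.07461216 -0.91580136]
bar [ 18.2 194.2] [   0  135   46  118 3016] [-0.2812  0.0933  0.217 ]
bar [280.1 200.3] [ 275  138   12  124 1328] [-0.0539  0.0876  0.217 ]
pred [280.50850664 206.37859823]
[([7.0, 148.0], 146), ([20.0, 211.0], 1535), ([4.0, 248.0], 28), ([233.0, 259.0], 77)]
blue [([315.0, 247.0], 45), ([529.0, 352.0], 4548)]
[([314.0, 8.0], 622), ([397.0, 13.0], 1808), ([539.0, 74.0], 2492), ([467.0, 114.0], 496), ([495.0, 132.0], 1255)]
blue [([222.0, 156.0], 45), ([84.0, 226.0], 3407), ([212.0, 195.0], 55), ([278.0, 208.0], 33), ([194.0, 218.0], 15)]
[([242.0, 308.0], 14697), ([318.0, 255.0], 45), ([293.0, 384.0], 674), ([295.0, 418.0], 41)]
blue [([149.0, 39.0], 57), ([130.0, 48.0], 52), ([422.0, 82.0], 3456), ([140.0, 64.0], 60), ([120.0, 73.0], 58), ([130.0, 91.0], 59), ([110.0, 100.0], 56), ([367.0, 166.0], 69), ([389.0, 195.0], 70), ([439.0, 239.0], 78)]
locked grip [array([336.,  92.]), array([324., 240.]), array([238., 202.])]
changed [([398.0, 239.0], np.int32(98)), ([213.0, 280.0], np.int32(46))]
```

Run:
```python
from look import *
for f,(u,v) in(("w12",(336,92)),("s12",(324,240))):
    i=cv2.imread(f"pics/{f}.png").astype(int);e=i[...,2]-i[...,1:2].max(2)
    w=e[v-35:v+35,u-30:u+30]>12;y,x=np.nonzero(w);print(f,w.sum(),x.mean()+u-30 if len(x) else 0,y.mean()+v-35 if len(x) else 0,(x.min()+u-30,x.max()+u-30,y.min()+v-35,y.max()+v-35) if len(x) else 0)
KW=Tcam("wrist");KS=Tcam("scene");r=R.from_euler('z',-4.2,degrees=True).as_matrix();o=np.array([.53,-.0812,0])
for k in(KW,KS):print([proj(k,o+r@np.array([0,y,.16])).round(0) for y in(.152,.208)])
```

```text
w12 1032 335.7761627906977 94.77616279069767 (np.int64(326), np.int64(346), np.int64(65), np.int64(124))
s12 152 322.4868421052632 238.61842105263156 (np.int64(314), np.int64(331), np.int64(230), np.int64(247))
[array([338., 122.]), array([341.,  59.])]
[array([317., 232.]), array([333., 248.])]
```

The sleeve is still at the locked, level position under the shut guard, and the arm is clear. Handing in.

```bash
python3 -c "
from plant import manip
print(manip.job_done(),manip.state()['time'])"
```

```text
the job is handed in; nothing more can be done
the job is handed in; nothing more can be done
```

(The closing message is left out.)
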